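Steer the laser spot onto the target ring with the two mirror screws

ROBOT

A 7-joint arm with a two-finger parallel gripper is mounted at the origin on a cart in front of the work surface, level with it; the furniture and walls round the work are solid. World frame = base frame: x ahead of the robot, y to its left, z up, the work surface at z = 0. Lengths are in mm, angles in rad, forces in N, time in s.
With the tool pointing down it reaches from about 400 to 850 mm from the base axis. Payload 4.5 kg.
Tool frame: the origin (TCP) lies between the finger pads, 19 mm behind the fingertips; this is the grasp point; z points along the fingers, y is the line along which they close (so a half turn about z gives the same grasp; the last joint's range is limited). The gripper opens to 85 mm and grips with 20 to 120 N. Pads are 22 mm wide; open, the fingers measure 114 mm over their backs; the gripper's body (76 mm by 85 mm) begins 54 mm behind the grasp point. The pads swing forward as they close: fully open they stand 13 mm farther back than shut.
Start: joints at [1.242, 0.689, -0.195, 1.565, 0.157, 0.902, -0.215], TCP at [221.838, -584.329, 250.017] pointing down, gripper open.
Joint ranges: [-3.01, 3.01], [-0.46, 2.08], [-1.47, 1.51], [0.13, 2.56], [-1, 4.14], [0.04, 2.09], [-2.66, 2.66]. Speed limits (rad/s): [2.57, 2.57, 3.14, 3.14, 3.14, 3.14, 3.14].

INTERFACE

Orientations are given as a unit quaternion [x, y, z, w].
In Python, from rig import r gives the robot as it stands.
- The arm moves only by the tool shift_gripper, called after "Call:" by a JSON object that holds its "op" and its "data", one argument or row to a line. Schema: {"type":"object","properties":{"deltas":{"type":"array","items":{"type":"array","prefixItems":[{"type":"array","items":{"type":"number"},"minItems":3,"maxItems":3},{"type":"array","items":{"type":"number"},"minItems":3,"maxItems":3},{"type":"number"}],"minItems":3,"maxItems":3},"minItems":1,"maxItems":12},"force":{"type":"number"},"only":{"type":"string"},"quiet":{"type":"boolean"},"lines":{"type":"string"}},"required":["deltas"],"additionalProperties":false}. deltas is a list of rows, 1 to 12 of them, each written [[rx, ry, rz], [dx, dy, dz], opening]: a rotation vector rx, ry, rz in rad, then dx, dy, dz in units of 50 mm, then the opening from 0.0 (shut) to 1.0 (fully open); each row shifts and turns the commanded pose from where the row before left it, along the tool's axes as they then stand; what a row does not reach is not made up. A row lasts 1/12 s, in which the tool goes at most 41.7 mm and 0.125 rad, less where a joint would pass 70% of its speed; a pose out of reach is approached as far as the arm can. The fingers move at their own pace and stop on an object; force is the grip in N (left out, the last holds). Time passes only in rows, so rows that do not move let the fingers close. The tool returns the time, the measured TCP pose, the force, the opening and the grip force at its end. only (a regular expression) keeps the lines of the reply that match it, lines (a string "A,B") keeps lines A to B, and quiet returns only ok. Input that does not fit is refused with a message, and nothing moves.
- r.state(): the state, without advancing time (a new reading comes with each control period).
- r.camera(name): name is "scene" or "top" or "wrist"; returns a dict with "image" (384x512x3 uint8, blue, green, red), "intrinsics" (3x3 intrinsics, pixels), "distortion" ([k1, k2, p1, p2, k3] as OpenCV has them; the pictures are not rectified), "extrinsics" (4x4, takes a point from world to camera coordinates). Camera axes: x right, y down, z forward; pixel columns grow to the right and rows downward; lengths in mm; the calibration is good to about 2 mm. A picture is of the moment at which its call begins. There is no depth.
- r.sign_off(): hands the job in; it is judged then, once.
The state is a dict: "t": time; "qpos": joint angles; "dq": joint speeds; "effort": joint torques, N m; "eef_pos": TCP position; "tcp_rot": TCP orientation; "force": force on the tool from outside, world axes, zero at the start; "wrist_torque": the same for the moment, N m; "opening": opening from 0.0 (shut) to 1.0 (fully open); "grip_force": force on a finger pad.
Only numpy, scipy, OpenCV 4.12 (cv2) and the standard library are available. Lean on these libraries where they do the work, as an engineer would, in place of code of your own. Each camera call takes 0.05 s, during which the arm holds its last target. There are 200 camera calls.

TASK

The mirror mount of the laser engraver's beam unit stands on the bench for alignment, and its red spot has wandered off the target. Turn the two knurled knobs on top of the mirror mount, one for each direction, until the whole spot lies inside the ring round the cross on the target, then let go. Do not touch the mirror, and leave the tape measure, screwdriver and sanding block where they lie.

Things in the scene. Friction and masses are not known exactly. Their poses are not given: they have to be found in the camera images.
- beam_unit: fixed beam unit: aluminium plate 150x290x12 mm with a black laser module (36 mm thick, axis 80 mm up) at its right and a black mirror mount (128 mm wide, at 45 degrees, 127 mm tall) at its left, two knobs on top. Origin on the bench under the mirror's face; x along the reflected beam to the target, y left, z up. The laser shines along +y, the mirror turns the beam to +x, 80 mm above the bench
- knob_h (a joint): turn of the knob that steers the spot sideways (the one at the mount's end nearer to the robot and the laser module), rad, -2.4 to 2.4. Positive is counter-clockwise from above and moves the spot to the left seen from the robot (beam_unit's +y), 12 mm per rad. Takes 0.06 N m to turn and stays where it is left; the spot follows at once
- knob_v (a joint): turn of the knob that steers the spot up and down (at the mount's left end, farther from the robot), rad, -2.4 to 2.4. Positive is counter-clockwise from above and moves the spot up the board, 12 mm per rad. Same friction as knob_h. It rides on the tilting frame, so it shifts by up to 6 mm as knob_h is turned
- knob_h_grip (a point): point on the upright axis of the sideways knob, 158 mm above the bench: black knurled knob 32 mm across, 32 mm high (top 10 mm above this point, underside 22 mm below). Clear all round for fingers; the two knobs' axes are 92 mm apart. A TCP here with the tool pointing down grips it well
- knob_v_grip (a point): the same point on the up-and-down knob, an equal knob of the same height
- spot (a point): centre of the red laser spot (12 mm across, paler in its middle) on the card of the target
- mark (a point): centre of the cross (44 mm) and ring (24 mm across inside its line) drawn on the target's card, 80 mm above the bench. The card is pinned to a pale fixed board 214x158 mm that leans back 30 degrees from upright and faces the robot, 260 mm beyond the mirror
- mirror: tilting cell with the round mirror (68 mm across, in a black 84 mm square plate), origin at the centre of the glass, 80 mm above the bench; x points out of the glass, away from the robot and to the right. Not to be touched; its plate ends 36 mm below the knob grip points
- tape_measure: bystander: yellow tape measure 35 x 85 x 62 mm, loose on the bench; origin at the centre of its underside
- screwdriver: bystander: screwdriver 211 mm long with a green handle, loose on the bench; origin at the centre of its underside
- sanding_block: bystander: cork sanding block 60x112x36 mm, loose on the bench; origin at the centre of its underside

How it is judged (in metres and radians):
At the end, for the whole second after the job is handed in: the centre of the red spot is within 6 mm of the centre of the cross, so that the whole spot lies inside the ring, and both knobs are at rest (distance between spot and mark below 0.006 m and velocity of joint knob_h between -0.05 and 0.05 rad/s and velocity of joint knob_v between -0.05 and 0.05 rad/s); the robot touches nothing.
It fails at once if the robot touches the mirror or its plate (more than 1 N) (contact force between any of the fingers, the arm and mirror above 1 N).
It fails at once if the tape measure, screwdriver or sanding block is moved by more than 30 mm (distance of any of tape_measure, screwdriver, sanding_block from where it was at the start of the episode above 0.03 m).
It also fails if it takes over 64 s, if anything falls off the work surface, if the arm or the gripper's body presses on something with over 40 N, if the wrist force passes 120 N, or if a joint passes its speed limit or range.

## Working session

There is one attempt and no reset: what is moved stays moved. The work goes in short steps, Python scripts to look and compute and a tool call to move; the robot and the scene stay as the last step left them, time stands still between calls to the robot, and variables do not carry over. Pictures are saved under pics/ and viewed, at most 10 in all, crops included, and the job is handed in when it is done.

```bash
ls; mkdir -p pics; python3 - <<'E'
from rig import r
import cv2,numpy as np
for n in ("scene","top","wrist"):
    c=r.camera(n); cv2.imwrite(f"pics/{n}0.png",c["image"])
    np.savez(f"pics/{n}0.npz",**{k:np.array(v) for k,v in c.items()})
    print(n,np.round(c["intrinsics"],1).tolist(),np.round(c["distortion"],3),np.round(c["extrinsics"],3).tolist())
print(r.state())
E
```

```text
pics
rig.py
scene [[388.5, 0.0, 257.9], [0.0, 388.5, 189.4], [0.0, 0.0, 1.0]] [-0.006  0.     0.     0.     0.   ] [[-0.726, -0.688, -0.009, 455.842], [-0.302, 0.33, -0.894, 277.039], [0.618, -0.646, -0.447, 608.523], [0.0, 0.0, 0.0, 1.0]]
top [[354.3, 0.0, 256.8], [0.0, 354.3, 185.1], [0.0, 0.0, 1.0]] [0. 0. 0. 0. 0.] [[-0.017, -1.0, -0.004, 37.047], [-0.975, 0.018, -0.22, 602.088], [0.22, 0.0, -0.976, 1083.463], [0.0, 0.0, 0.0, 1.0]]
wrist [[298.0, 0.0, 257.1], [0.0, 298.0, 191.1], [0.0, 0.0, 1.0]] [-0.038  0.     0.     0.     0.   ] [[0.356, -0.935, -0.001, -625.386], [-0.891, -0.34, 0.3, -39.026], [-0.281, -0.106, -0.954, 380.054], [0.0, 0.0, 0.0, 1.0]]
{'t': 0.15, 'qpos': array([ 1.24179435,  0.68980461, -0.19456291,  1.56611289,  0.15730694,
        0.90252869, -0.21507548]), 'dq': array([-6.01980465e-04, -2.53448687e-03,  3.78306405e-05, -2.91457108e-03,
       -1.42666178e-03,  1.68508349e-04,  5.65504928e-04]), 'effort': array([-1.36709725e-03, -5.39938688e+01, -1.26894727e+00, -1.58720684e+01,
        9.14035016e-03,  6.39800623e-03, -8.35086155e-06]), 'eef_pos': array([ 221.6195935 , -583.87092636,  249.35880973]), 'tcp_rot': array([ 9.83580590e-01,  1.80467974e-01, -1.77610712e-04, -7.08288572e-04]), 'force': array([ 0.37408833, -0.67517307, -0.80787584]), 'wrist_torque': array([-0.00624799,  0.0190501 , -0.04449535]), 'grip_force': 0.0, 'opening': 0.9972565815776434}
```
View pics/scene0.png

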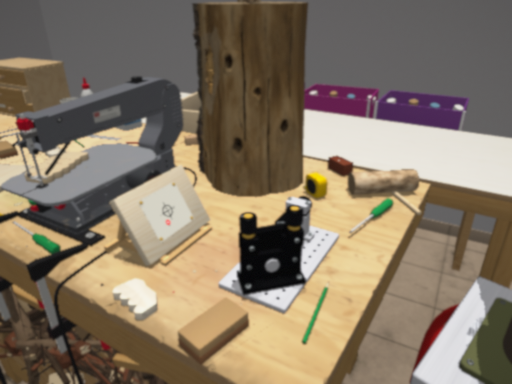

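View pics/top0.png

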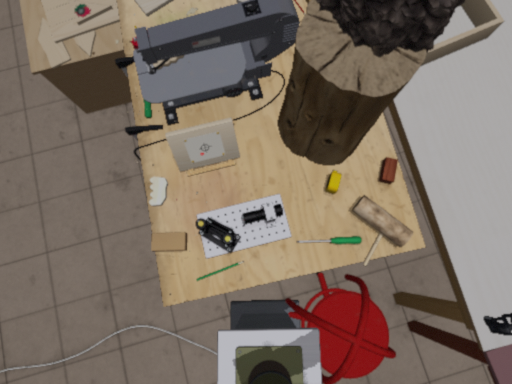

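The scene view shows the target cross near (168,210) and the spot just below it at about (168,222). The knobs are near (248,217) and (293,207). In the top view the knobs are near (202,224), which is knob_v, and (229,238), which is knob_h. A tall trunk stands at (330,110). Next I'll zoom in.

```bash
python3 - <<'E'
import cv2,numpy as np
s=cv2.imread("pics/scene0.png");t=cv2.imread("pics/top0.png")
f=lambda im,x,y,w,h,k:cv2.resize(im[y:y+h,x:x+w],None,fx=k,fy=k,interpolation=cv2.INTER_CUBIC)
a=f(s,138,180,66,50,6);b=f(s,230,190,66+20,50,4.6)
c=f(t,185,205,66,50,6);d=f(t,180,125,66,50,6)
b=cv2.resize(b,(396,300))
cv2.imwrite("pics/z.png",np.vstack([np.hstack([a,b]),np.hstack([c,d])]))
E
```

View pics/z.png

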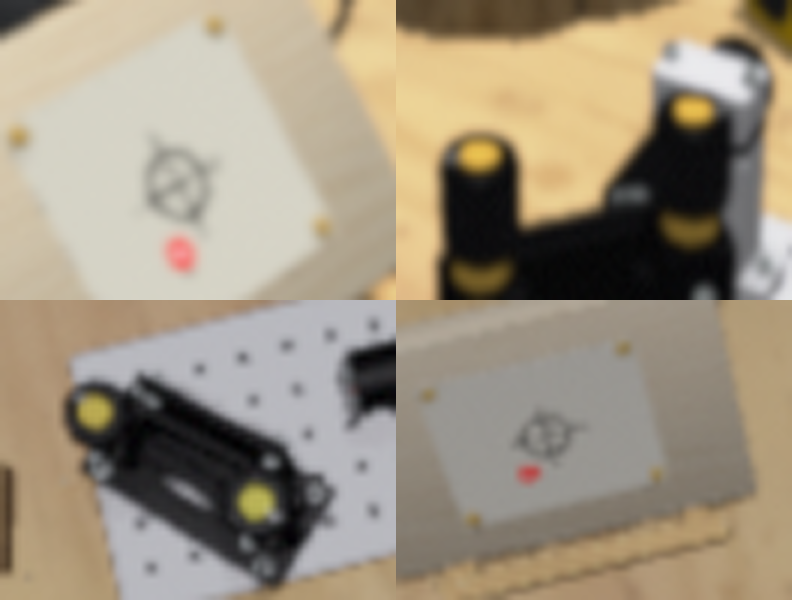

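Each knob carries a yellow brass disc on top. The red spot lies below the ring. Now I'll segment them and triangulate.

```bash
cat > h.py <<'E'
import cv2,numpy as np
from rig import r
def ray(c,p):
    K,D,E=[np.array(c[k],float) for k in("intrinsics","distortion","extrinsics")]
    u=cv2.undistortPoints(np.array([[p]],float),K,D).ravel()
    R,t=E[:3,:3],E[:3,3]
    d=R.T@np.array([u[0],u[1],1]);return -R.T@t,d/np.linalg.norm(d)
def onz(c,p,z):
    o,d=ray(c,p);return o+d*(z-o[2])/d[2]
def onplane(c,p,P,n):
    o,d=ray(c,p);return o+d*((P-o)@n)/(d@n)
def tri(rs):
    A=sum(np.eye(3)-np.outer(d,d) for o,d in rs);b=sum((np.eye(3)-np.outer(d,d))@o for o,d in rs)
    return np.linalg.solve(A,b)
def blobs(m,box,amin=4):
    x,y,w,h=box;n,_,s,c=cv2.connectedComponentsWithStats(m[y:y+h,x:x+w].astype(np.uint8))
    return [(c[i]+[x,y],int(s[i,4])) for i in range(1,n) if s[i,4]>=amin]
def red(im):
    i=im.astype(int);return (i[...,2]-np.maximum(i[...,1],i[...,0])>45)
def yel(im):
    h=cv2.cvtColor(im,cv2.COLOR_BGR2HSV);return (h[...,0]>18)&(h[...,0]<34)&(h[...,1]>115)&(h[...,2]>110)
def dark(im): return im.max(2)<125
def rel(c,box):  # weighted centroid of redness
    x,y,w,h=box;i=c["image"][y:y+h,x:x+w].astype(float);wt=np.clip(i[...,2]-i[...,1]-25,0,None)
    Y,X=np.mgrid[y:y+h,x:x+w];return np.array([(wt*X).sum(),(wt*Y).sum()])/wt.sum()
E
python3 - <<'E'
from h import *
C={n:dict(np.load(f"pics/{n}0.npz")) for n in("scene","top")}
s,t=C["scene"],C["top"]
print("yel s",blobs(yel(s["image"]),(238,200,70,25)),"\nt",blobs(yel(t["image"]),(190,212,60,40)))
print("spot",rel(s,(158,212,22,18)),rel(t,(262-60,196-60,18,25)) , blobs(red(s["image"]),(150,195,40,40)),blobs(red(t["image"]),(190,140,40,25)))
for c,b in((s,(160,200,16,20)),(t,(198,140,20,16))):
    x,y,w,h=b; g=c["image"][y:y+h,x:x+w].min(2).astype(float); rr=c["image"][y:y+h,x:x+w].astype(float); g[(rr[...,2]-rr[...,1])>15]=np.median(g)
    wt=np.clip(np.median(g)-10-g,0,None);Y,X=np.mgrid[y:y+h,x:x+w];print("cross",(wt*X).sum()/wt.sum(),(wt*Y).sum()/wt.sum())
E
```

```text
yel s [(array([294.17948718, 207.92307692]), 39), (array([247.76086957, 215.19565217]), 46)] 
t [(array([200.56521739, 223.17391304]), 23), (array([227. , 238.2]), 25)]
spot [167.66409762 221.85163776] [202.36619718 153.41549296] [(array([167.76, 221.64]), 25)] [(array([201.5, 153.5]), 8)]
cross 167.04993909866016 210.57795371498173
cross 204.5824295010846 147.32104121475055
```

```bash
cat > m.py <<'E'
from h import *
C={n:dict(np.load(f"pics/{n}0.npz")) for n in("scene","top")};s,t=C["scene"],C["top"]
H=[onz(s,(294.18,207.92),168),onz(t,(227,238.2),168)];V=[onz(s,(247.76,215.2),168),onz(t,(200.57,223.17),168)]
h,v=sum(H)/2,sum(V)/2
M=[onz(s,(167.1,210.6),80),onz(t,(204.6,147.5),80)];m=sum(M)/2
d=v-h;a=np.arctan2(d[1],d[0])-np.pi/4
bx=np.array([np.cos(a),np.sin(a),0]);by=np.array([-bx[1],bx[0],0])
up=np.cos(np.pi/6)*np.array([0,0,1])+np.sin(np.pi/6)*bx; n=np.cross(by,up)
def off(c,pm,ps):
    P=onz(c,pm,80);q=onplane(c,ps,P,n)-P;return q@by,q@up
E
python3 - <<'E'
from m import *
print(np.round([H,V,M],1).tolist(),"dist",np.linalg.norm(d),"a",a)
print("tri",tri([ray(s,(294.18,207.92)),ray(t,(227,238.2))]),tri([ray(s,(247.76,215.2)),ray(t,(200.57,223.17))]),tri([ray(s,(167.1,210.6)),ray(t,(204.6,147.5))]))
print(off(s,(167.1,210.6),(167.7,221.8)),off(t,(204.6,147.5),(202.3,153.5)))
o=(h+v)/2; print("mid",o,"to mark",(m-o)@bx,(m-o)@by)
E
```

```text
[[[427.2, 111.2, 168.0], [425.9, 114.2, 168.0]], [[472.2, 189.0, 168.0], [470.3, 190.6, 168.0]], [[731.9, 195.2, 80.0], [729.8, 195.8, 80.0]]] dist 89.07780623031356 a 0.2597104533282846
tri [425.55468573 113.86359062 169.76958906] [470.34808794 190.48843087 169.34485034] [729.79601356 195.99107518  81.05772876]
(np.float64(14.374108492420515), np.float64(-22.34012974253306)) (np.float64(13.63475787419848), np.float64(-22.280027443971477))
mid [448.92135124 151.23699835 168.        ] to mark 283.877715457225 -29.63690128104094
```

The manual's scale: shifts go in units of 50 mm. Converting my numbers, 25 mm is 0.5, -15.6 mm is -0.312.

Call:
{"op": "shift_gripper", "data": {
  "deltas": [
    [[0,0,0],[0.5,-0.312,0],1],
    [[0,0,0],[0.5,-0.312,0],1],
    [[0,0,0],[0.5,-0.312,0],1],
    [[0,0,0],[0.5,-0.312,0],1],
    [[0,0,0],[0.5,-0.312,0],1],
    [[0,0,0],[0.5,-0.312,0],1],
    [[0,0,0],[0.5,-0.312,0],1],
    [[0,0,0],[0.5,-0.312,0],1],
    [[0,0,0],[0.5,-0.312,0],1],
    [[0,0,0],[0.5,-0.312,0],1]
  ]
}}

```text
t: 0.98
eef_pos: [400.7, -348.4, 249.9]
tcp_rot: [0.984, 0.18, -0.0, -0.0]
force: [1.1, 0.4, 0.5]
opening: 0.998
grip_force: 0.0
```

Call:
{"op": "shift_gripper", "data": {
  "deltas": [
    [[0,0,0],[0.24,-0.52,0],1],
    [[0,0,0],[0.24,-0.52,0],1],
    [[0,0,0],[0.24,-0.52,0],1],
    [[0,0,0],[0.24,-0.52,0],1],
    [[0,0,0],[0.24,-0.52,0],1],
    [[0,0,0],[0.24,-0.52,0],1],
    [[0,0,0],[0.24,-0.52,0],1],
    [[0,0,0],[0.24,-0.52,0],1],
    [[0,0,0],[0.24,-0.52,0],1],
    [[0,0,0],[0.24,-0.52,0],1]
  ]
}}

```text
t: 1.82
eef_pos: [419.9, -62.7, 250.0]
tcp_rot: [0.984, 0.18, -0.0, -0.0]
force: [0.2, 0.7, 1.0]
opening: 1.001
grip_force: 0.0
```

```bash
python3 -c "
from rig import r;s=r.state();print(s['qpos'].round(2),s['eef_pos'],s['tcp_rot'])"
```

```text
[ 0.14  0.44 -0.14  2.14  0.11  0.57 -1.29] [419.9240922  -62.72439939 249.96648908] [ 9.83603770e-01  1.80343064e-01 -5.36084497e-05 -5.05769649e-06]
```

Scaled: -32.3 mm is -0.646, 13.7 mm is 0.274.

Call:
{"op": "shift_gripper", "data": {
  "deltas": [
    [[0,0,0],[0.274,-0.646,0],1],
    [[0,0,0],[0.274,-0.646,0],1],
    [[0,0,0],[0.274,-0.646,0],1],
    [[0,0,0],[0.274,-0.646,0],1],
    [[0,0,0],[0.274,-0.646,0],1]
  ]
}}

```text
t: 2.23
eef_pos: [426.5, 112.9, 250.0]
tcp_rot: [0.984, 0.18, -0.0, 0.0]
force: [0.5, -0.6, -1.1]
opening: 0.997
grip_force: 0.0
```

Call:
{"op": "shift_gripper", "data": {
  "deltas": [
    [[0,0,-0.12],[0,0,0],0.8],
    [[0,0,-0.12],[0,0,0],0.8],
    [[0,0,-0.12],[0,0,0],0.8],
    [[0,0,-0.12],[0,0,0],0.8],
    [[0,0,-0.12],[0,0,0],0.8],
    [[0,0,-0.12],[0,0,0],0.8],
    [[0,0,-0.12],[0,0,0],0.8],
    [[0,0,-0.12],[0,0,0],0.8],
    [[0,0,-0.12],[0,0,0],0.8],
    [[0,0,0],[0,0,0],0.8],
    [[0,0,0],[0,0,0],0.8]
  ]
}}

```text
t: 3.15
eef_pos: [426.8, 111.0, 249.9]
tcp_rot: [0.752, 0.659, -0.0, -0.0]
force: [0.5, 0.8, 0.1]
opening: 0.803
grip_force: 0.0
```

```bash
python3 -c "
from h import *
s=r.state();print(s['qpos'].round(2),s['eef_pos'],s['tcp_rot'])
c=r.camera('wrist');cv2.imwrite('pics/w1.png',c['image']);np.savez('pics/w1.npz',**c)
for b in blobs(yel(c['image']),(0,0,512,384),15):print(b,onz(c,b[0],168))
"
```

```text
[-0.06  0.48 -0.44  2.09  0.34  0.64 -0.86] [426.77634008 111.04160174 249.85829222] [ 7.52055855e-01  6.59099349e-01 -9.07851864e-05 -1.74006759e-04]
(array([501.2       ,  10.25454545]), 55) [598.10986472 220.76838783 168.        ]
(array([305.91211401,  83.98337292]), 421) [470.83625833 190.85663248 168.        ]
(array([404.90214067, 377.78899083]), 327) [542.74334699 -77.5189791  168.        ]
```

View pics/w1.png

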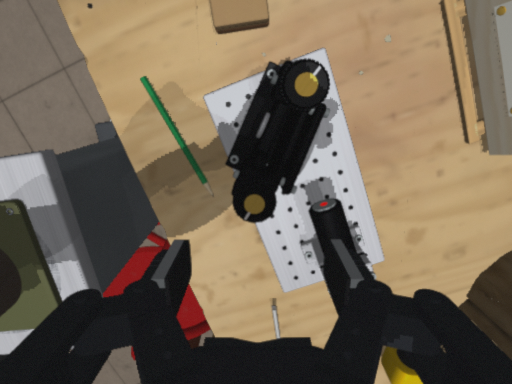

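The wrist view shows knob_v's disc at (306,84) and knob_h's at (255,204), shaded by the gripper. The mirror mount runs between them.

```bash
python3 -c "
from h import *
c=dict(np.load('pics/w1.npz'));print(onz(c,(255,204),168),onz(c,(306,84),168))
i=cv2.cvtColor(c['image'],cv2.COLOR_BGR2HSV)
m=(i[...,1]>90)&(i[...,2]>60)&(i[...,0]>12)&(i[...,0]<32)
for b in blobs(m,(238,188,34,32)):print(b,onz(c,b[0],168))
"
```

```text
[426.71218559 112.3585247  168.        ] [470.89262868 190.83903728 168.        ]
(array([253.94242424, 203.66969697]), 330) [425.97496615 112.71616941 168.        ]
(array([239.6       , 217.86666667]), 15) [413.8439471  102.93413833 168.        ]
```

Scaled: 15 mm is 0.3, 1.4 mm is 0.028.

Call:
{"op": "shift_gripper", "data": {
  "deltas": [
    [[0,0,0],[0.028,-0.012,0.3],0.8],
    [[0,0,0],[0,0,0.3],0.8],
    [[0,0,0],[0,0,0.3],0.8],
    [[0,0,0],[0,0,0.3],0.8],
    [[0,0,0],[0,0,0.3],0.8],
    [[0,0,0],[0,0,0.3],0.8],
    [[0,0,0],[0,0,0],0.8],
    [[0,0,0],[0,0,0],0.8]
  ]
}}

```text
t: 3.87
eef_pos: [426.1, 112.7, 159.7]
tcp_rot: [0.751, 0.66, -0.001, 0.0]
force: [0.0, 0.7, -0.2]
opening: 0.798
grip_force: 0.0
```

Call:
{"op": "shift_gripper", "data": {
  "deltas": [
    [[0,0,0],[0,0,0],0.3],
    [[0,0,0],[0,0,0],0.3],
    [[0,0,0],[0,0,0],0.3],
    [[0,0,0],[0,0,0],0.3],
    [[0,0,0],[0,0,0],0.3],
    [[0,0,0],[0,0,0],0.3],
    [[0,0,0],[0,0,0],0.3],
    [[0,0,0],[0,0,0],0.3]
  ],
  "force": 30
}}

```text
t: 4.53
eef_pos: [424.9, 112.9, 160.8]
tcp_rot: [0.751, 0.661, -0.001, -0.0]
force: [-4.9, 1.3, 7.4]
opening: 0.364
grip_force: 29.4
```

Call:
{"op": "shift_gripper", "data": {
  "deltas": [
    [[0,0,0.1],[0,-0.02,0],0.3],
    [[0,0,0.1],[0,0,0],0.3],
    [[0,0,0.1],[0,0,0],0.3],
    [[0,0,0.1],[0,0,0],0.3],
    [[0,0,0.1],[0,0,0],0.3],
    [[0,0,0.1],[0,0,0],0.3],
    [[0,0,0.1],[0,0,0],0.3],
    [[0,0,0.1],[0,0,0],0.3],
    [[0,0,0.1],[0,0,0],0.3],
    [[0,0,0.1],[0,0,0],0.3],
    [[0,0,0],[0,0,0],0.3],
    [[0,0,0],[0,0,0],0.3]
  ]
}}

```text
t: 5.53
eef_pos: [424.2, 113.3, 160.8]
tcp_rot: [0.976, 0.22, -0.001, -0.0]
force: [-4.0, 2.0, 6.3]
opening: 0.362
grip_force: 29.6
```

```bash
cat > spot.py <<'E'
from m import *
import sys,time
k=sys.argv[1]
for n,box,pm in(("scene",(140,185,60,55),(167.1,210.6)),("top",(185,132,40,35),(204.6,147.5))):
    c=r.camera(n);cv2.imwrite(f"pics/{n}{k}.png",c["image"])
    print(n,blobs(red(c["image"]),box,3))
    try:p=rel(c,box);print(p,"left,up",np.round(off(c,pm,p),1))
    except Exception as e:print(e)
E
python3 spot.py 1; python3 -c "
from rig import r;print(r.state()['qpos'].round(2))"
```

```text
scene [(array([170.96153846, 219.30769231]), 26)]
[178.36291038 224.10381544] left,up [ -9.6 -41.4]
top [(array([204.88888889, 152.66666667]), 9)]
[206.71619366 154.27712855] left,up [  0.6 -30.6]
[-0.33  0.63 -0.05  2.2   0.09  0.32 -1.59]
```

```bash
sed -i 's/    try:p=rel.*/    try:\n        b=max(blobs(red(c["image"]),box,3),key=lambda q:q[1])[0];p=rel(c,(int(b[0]+.5)-5,int(b[1]+.5)-5,11,11));print(p,"left,up",np.round(off(c,pm,p),1))/' spot.py; python3 spot.py 2
```

```text
scene [(array([170.96153846, 219.30769231]), 26)]
[170.81491171 219.26357096] left,up [  2.9 -21.7]
top [(array([204.88888889, 152.66666667]), 9)]
[204.90116279 152.49806202] left,up [  4.4 -21. ]
```

Call:
{"op": "shift_gripper", "data": {
  "deltas": [
    [[0,0,0.1],[0,0,0],0.3],
    [[0,0,0.1],[0,0,0],0.3],
    [[0,0,0.1],[0,0,0],0.3],
    [[0,0,0],[0,0,0],0.3],
    [[0,0,0],[0,0,0],0.3]
  ]
}}

```text
t: 6.15
eef_pos: [424.1, 113.5, 160.8]
tcp_rot: [0.997, 0.072, -0.001, -0.001]
force: [-3.9, 1.7, 6.7]
opening: 0.359
grip_force: 29.8
```

```bash
python3 spot.py 3
```

```text
scene [(array([171.875     , 218.66666667]), 24)]
[171.7663835  218.71662621] left,up [ -0.3 -21.9]
top [(array([205.875, 152.125]), 8)]
[205.91484716 152.1441048 ] left,up [  0.8 -20.7]
```

Call:
{"op": "shift_gripper", "data": {
  "deltas": [
    [[0,0,0],[0,0,0],0.8],
    [[0,0,0],[0,0,0],0.8],
    [[0,0,0],[0,0,0],0.8],
    [[0,0,0],[0,0,0],0.8],
    [[0,0,0],[0,0,0],0.8],
    [[0,0,0],[0,0,0],0.8],
    [[0,0,0],[0,0,-0.3],0.8],
    [[0,0,0],[0,0,-0.5],0.8],
    [[0,0,0],[0,0,-0.5],0.8],
    [[0,0,0],[0,0,-0.5],0.8],
    [[0,0,0],[0,0,0],0.8]
  ]
}}

```text
t: 7.17
eef_pos: [427.7, 113.3, 253.6]
tcp_rot: [0.997, 0.071, 0.004, -0.001]
force: [0.9, 0.4, -0.1]
opening: 0.797
grip_force: 0.0
```

```bash
python3 spot.py 4 && python3 -c "
from h import *
s=r.state();print(s['qpos'].round(2),s['eef_pos'],s['tcp_rot'])
c=r.camera('wrist');cv2.imwrite('pics/w2.png',c['image']);np.savez('pics/w2.npz',**c)
for b in blobs(yel(c['image']),(0,0,512,384),15):print(b,onz(c,b[0],168))
"
```

```text
scene [(array([171.875     , 218.66666667]), 24)]
[171.76895307 218.71780987] left,up [ -0.3 -21.9]
top [(array([205.875, 152.125]), 8)]
[205.90949227 152.14790287] left,up [  0.8 -20.7]
[-0.39  0.46  0.03  2.1  -0.03  0.58 -1.76] [425.87634461 112.91560637 250.62041776] [ 9.97454451e-01  7.12975003e-02  1.09930539e-03 -2.77153367e-04]
(array([153.02325581, 127.65988372]), 344) [473.71378011 191.04474662 168.        ]
(array([259.0875, 203.9875]), 80) [429.11233413 110.86358775 168.        ]
```

View pics/w2.png

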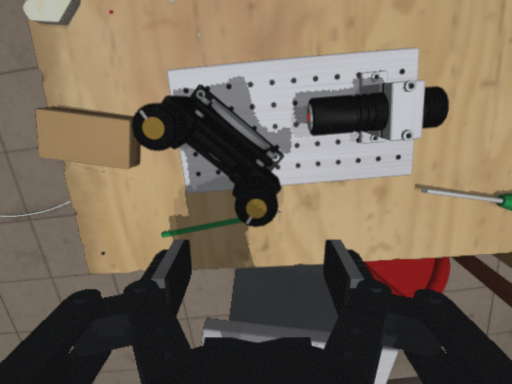

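The wrist view shows knob_v's disc at (153,128), giving (473.7,191.0). knob_h is at (256,208), and its release did not disturb the spot.

Scaled: -17.6 mm is -0.352, 14.6 mm is 0.292.

Call:
{"op": "shift_gripper", "data": {
  "deltas": [
    [[0,0,0],[0.292,-0.352,0],0.8],
    [[0,0,0],[0.292,-0.352,0],0.8],
    [[0,0,0],[0.292,-0.352,0],0.8],
    [[0,0,0],[0.292,-0.352,0],0.8],
    [[0,0,0],[0,0,0],0.8],
    [[0,0,0],[0,0,0],0.8]
  ]
}}

```text
t: 7.82
eef_pos: [472.7, 191.6, 248.4]
tcp_rot: [0.997, 0.072, -0.001, 0.0]
force: [-0.7, 0.0, 0.4]
opening: 0.804
grip_force: 0.0
```

```bash
python3 -c "
from h import *
s=r.state();print(s['qpos'].round(2),s['eef_pos'],s['tcp_rot'])
c=r.camera('wrist');np.savez('pics/w3.npz',**c)
i=cv2.cvtColor(c['image'],cv2.COLOR_BGR2HSV)
m=(i[...,1]>90)&(i[...,2]>60)&(i[...,0]>12)&(i[...,0]<32)
for b in blobs(m,(225,170,70,70),30)+blobs(yel(c['image']),(225,170,70,70),30):print(b,onz(c,b[0],168))
"
```

```text
[-0.5   0.54  0.04  1.92 -0.04  0.69 -1.86] [472.66165974 191.55289481 248.37955402] [ 9.97378273e-01  7.23520586e-02 -1.26075829e-03  4.13100395e-04]
(array([244.36734694, 219.35762877]), 1029) [462.73274884 198.50628626 168.        ]
(array([257.40243902, 207.28353659]), 328) [473.61219909 190.32158183 168.        ]
(array([260.10989011, 203.28571429]), 91) [476.98021632 188.82059389 168.        ]
```

Scaled: 14.7 mm is 0.294, 14.5 mm is 0.29.

Call:
{"op": "shift_gripper", "data": {
  "deltas": [
    [[0,0,0],[0.018,0.018,0.294],0.8],
    [[0,0,0],[0,0,0.294],0.8],
    [[0,0,0],[0,0,0.294],0.8],
    [[0,0,0],[0,0,0.294],0.8],
    [[0,0,0],[0,0,0.294],0.8],
    [[0,0,0],[0,0,0.29],0.8],
    [[0,0,0],[0,0,0],0.8],
    [[0,0,0],[0,0,0],0.8]
  ]
}}

```text
t: 8.53
eef_pos: [473.1, 188.5, 161.4]
tcp_rot: [0.997, 0.071, -0.001, 0.001]
force: [0.4, -1.4, 0.4]
opening: 0.799
grip_force: 0.0
```

Call:
{"op": "shift_gripper", "data": {
  "deltas": [
    [[0,0,0],[0,0,0],0.3],
    [[0,0,0],[0,0,0],0.3],
    [[0,0,0],[0,0,0],0.3],
    [[0,0,0],[0,0,0],0.3],
    [[0,0,0],[0,0,0],0.3],
    [[0,0,0],[0,0,0],0.3],
    [[0,0,0],[0,0,0],0.3],
    [[0,0,0],[0,0,0],0.3]
  ],
  "force": 30
}}

```text
t: 9.2
eef_pos: [474.5, 192.0, 163.3]
tcp_rot: [0.997, 0.072, 0.001, -0.001]
force: [-0.8, 2.7, 4.9]
opening: 0.359
grip_force: 31.4
```

```bash
python3 spot.py 5
```

```text
scene [(array([171.875     , 218.66666667]), 24)]
[171.74801587 218.78439153] left,up [ -0.1 -22. ]
top [(array([206., 152.]), 9)]
[205.94769874 152.15062762] left,up [  0.7 -20.8]
```

Call:
{"op": "shift_gripper", "data": {
  "deltas": [
    [[0,0,-0.1],[0,0,0],0.3],
    [[0,0,-0.1],[0,0,0],0.3],
    [[0,0,-0.1],[0,0,0],0.3],
    [[0,0,-0.1],[0,0,0],0.3],
    [[0,0,-0.1],[0,0,0],0.3],
    [[0,0,-0.1],[0,0,0],0.3],
    [[0,0,-0.1],[0,0,0],0.3],
    [[0,0,-0.1],[0,0,0],0.3],
    [[0,0,-0.1],[0,0,0],0.3],
    [[0,0,-0.1],[0,0,0],0.3],
    [[0,0,0],[0,0,0],0.3],
    [[0,0,0],[0,0,0],0.3]
  ]
}}

```text
t: 10.3
eef_pos: [473.7, 193.1, 163.3]
tcp_rot: [0.84, 0.542, 0.002, -0.002]
force: [-4.4, 5.2, 5.6]
opening: 0.359
grip_force: 31.5
```

```bash
python3 spot.py 6;  python3 -c "
from rig import r;print(r.state()['qpos'].round(2))"
```

```text
scene [(array([169.40740741, 214.25925926]), 27)]
[169.32497274 214.18320611] left,up [-0.6 -9.9]
top [(array([205.5, 149.8]), 10)]
[205.36363636 149.64127764] left,up [-0.1 -9.7]
[-0.32  0.68 -0.24  1.99  0.32  0.5  -1.22]
```

Call:
{"op": "shift_gripper", "data": {
  "deltas": [
    [[0,0,-0.1],[0,0,0],0.3],
    [[0,0,-0.1],[0,0,0],0.3],
    [[0,0,-0.1],[0,0,0],0.3],
    [[0,0,-0.1],[0,0,0],0.3],
    [[0,0,-0.1],[0,0,0],0.3],
    [[0,0,-0.1],[0,0,0],0.3],
    [[0,0,-0.1],[0,0,0],0.3],
    [[0,0,-0.1],[0,0,0],0.3],
    [[0,0,0],[0,0,0],0.3],
    [[0,0,0],[0,0,0],0.3]
  ]
}}

```text
t: 11.23
eef_pos: [472.6, 193.1, 163.3]
tcp_rot: [0.563, 0.827, 0.002, -0.001]
force: [-7.0, 6.1, 7.0]
opening: 0.359
grip_force: 31.7
```

```bash
python3 spot.py 7;  python3 -c "
import cv2,numpy as np
a=cv2.imread('pics/scene7.png')[190:230,142:194];b=cv2.imread('pics/top7.png')[128:168,178:230]
cv2.imwrite('pics/z7.png',cv2.resize(np.hstack([a,b]),None,fx=7.5,fy=7.5,interpolation=cv2.INTER_CUBIC))"
```

```text
scene [(array([167.27586207, 210.5862069 ]), 29)]
[167.31162791 210.54651163] left,up [-0.6 -0.2]
top [(array([204.5, 147.5]), 12)]
[204.50796813 147.5498008 ] left,up [ 0.3 -0.1]
```

View pics/z7.png

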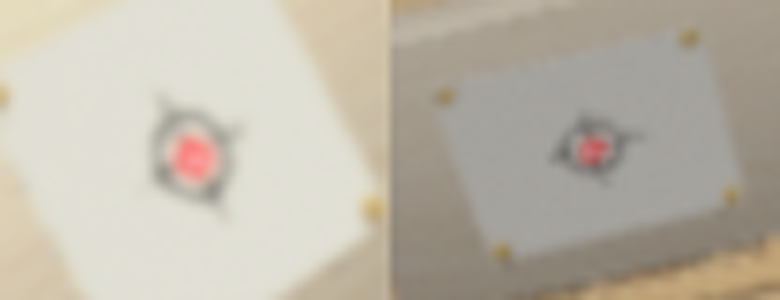

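The spot is centred in the ring in both views. Next I'll release the knob, rise and check again.

Call:
{"op": "shift_gripper", "data": {
  "deltas": [
    [[0,0,0],[0,0,0],0.8],
    [[0,0,0],[0,0,0],0.8],
    [[0,0,0],[0,0,0],0.8],
    [[0,0,0],[0,0,0],0.8],
    [[0,0,0],[0,0,0],0.8],
    [[0,0,0],[0,0,0],0.8],
    [[0,0,0],[0,0,-0.3],0.8],
    [[0,0,0],[0,0,-0.5],0.8],
    [[0,0,0],[0,0,-0.5],0.8],
    [[0,0,0],[0,0,-0.5],0.8],
    [[0,0,0],[0,0,0],0.8],
    [[0,0,0],[0,0,0],0.8]
  ]
}}

```text
t: 12.33
eef_pos: [475.0, 190.2, 253.1]
tcp_rot: [0.564, 0.826, 0.001, 0.001]
force: [-0.5, -0.7, -0.6]
opening: 0.8
grip_force: 0.0
```

```bash
python3 spot.py 8
```

```text
scene [(array([167.27586207, 210.5862069 ]), 29)]
[167.28380731 210.63203714] left,up [-0.4 -0.3]
top [(array([204.5, 147.5]), 12)]
[204.45437262 147.5513308 ] left,up [ 0.5 -0. ]
```

```bash
python3 -c "
from rig import r;print(r.sign_off())"
```

```text
the job is handed in; nothing more can be done
None
```

I turned both knobs until the red spot measured within about 1 mm of the cross centre, with the whole spot inside the ring. The gripper was clear of everything when I handed the job in (no verdict was returned).

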